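Pull down the cabinet hatch with the hook pole

TASK

Take the hook pole from the black mat, put its prong through the yellow eye of the cabinet's green hatch and swing the hatch down until it is fully open. Touch the hatch only with the pole. Then unhook the pole and lay it, without dropping it, flat on the black mat the way it lay before, all of it within the mat, leaving the other things on the bench where they are.

Things in the scene. Friction and masses are not known exactly. Their poses are not given: they have to be found in the camera images.
- pole_handle (a point): Centre of the hook pole's orange handle, a block 100 mm long (x), 22 mm wide (y) and 30 mm high (z), 15 mm above its flat underside. x points along the pole from the handle to the hook, z up as it lies. The pole starts lying flat on the black mat.
- pole: The hook pole, 200 mm long, about 0.2 kg; origin under the handle's centre, same axes. From the handle's end (x = 50 mm) a 16 mm brass ferrule and then a 10 mm steel rod run along x to x = 145 mm. There it bends square into a straight 9 mm prong along +y, whose tip is 44 mm from the rod's axis. Rod and prong are level with the handle's centre.
- pole_hook (a point): Middle of the prong, at x = +145 mm, y = +22 mm, z = 0 from the handle's centre; same axes as the handle (the prong runs along y).
- hatch (a joint): Opening angle of the green hatch (rad): 0 shut (upright), grows as the top edge swings outwards and down, 1.5 is the open stop (nearly level). The hinge is stiff: the hatch stays where it is left and takes about 1 to 4 N at the eye to move. Starts shut or slightly ajar.
- eye (a point): Centre of the yellow eye, a ring of 32 mm clear opening and 7 mm bar, standing on the middle of the hatch's top edge. It turns with the hatch: y is parallel to the hinge and is the axis of the ring's hole, z points away from the hinge (166 mm off), -x out of the hatch's front. With the hatch shut it is 296 mm above the bench, 22 mm above the cabinet's top.
- hatch_hinge (a point): Middle of the hatch's hinge line, at the bottom edge of the hatch, 130 mm above the bench, 7 mm in front of the cabinet's front face. Turns with the hatch; y lies along the hinge. The hatch is a green steel panel 236 mm wide, 142 mm high, 10 mm thick, centred on this point across its width.
- cabinet: Fixed grey bench cabinet with two blue drawer fronts below and the green hatch above: 190 mm deep (x, from the front to the back), 260 mm wide (y), 274 mm high. The origin is at bench level under the middle of its front face; -x points out of the front. Its front looks to the robot's left side (about +y of the world).
- mat: Fixed black rubber mat with two red lines: 200 mm (x) by 300 mm (y), 4 mm thick; origin at the centre of its underside.
- hammer: Bystander: hammer lying on the bench.
- wrench: Bystander: wrench lying on the bench.
- offcut: Bystander: square steel tube offcut, 120 mm long, 30 mm high, lying in front of the cabinet.
- spray: Bystander: upright can, 60 mm in diameter, 170 mm high; origin under its centre.
- mug: Bystander: blue mug, 80 mm in diameter, 90 mm high; origin under its centre.
Mind the look-alikes: they are no part of the job. Leave any blue look-alike of the pole alone.

How it is judged (in metres and radians):
On the way, in this order (a step that is already met when the one before it is completed fails the run):
1. the pole's prong is through the eye while the hatch is still up (x of pole_hook in the frame of eye between -0.014 and 0.014 m and z of pole_hook in the frame of eye between -0.014 and 0.014 m and y of pole_hook in the frame of eye between -0.021 and 0.021 m and value of joint hatch below 0.5 rad), for 0.1 s.
2. the hatch is fully open (value of joint hatch above 1.35 rad), for 0.1 s.
At the end, for the whole second after the job is handed in: The hatch is open to at least 1.35 rad (stop at 1.5) and still, and the pole lies flat on the black mat (handle centre 12 to 26 mm above the bench, tilted less than 0.12 rad), its handle centre and its prong both inside the mat's outline (value of joint hatch above 1.35 rad and angle between pole_handle's own z axis and vertical below 0.12 rad and height (world z) of pole_handle between 0.012 and 0.026 m and linear speed of hatch below 0.02 m/s and x of pole_handle in the frame of mat between -0.1 and 0.1 m and y of pole_handle in the frame of mat between -0.15 and 0.15 m and x of pole_hook in the frame of mat between -0.1 and 0.1 m and y of pole_hook in the frame of mat between -0.15 and 0.15 m); the robot touches nothing.
It fails at once if the robot itself touches the hatch (only the pole may) (contact force between any of the fingers, the arm and hatch above 1 N).
It fails at once if the pole is dropped or thrown (contact force between the fingers and pole below 0.05 N and linear speed of pole above 0.7 m/s).
It fails at once if another loose thing on the bench is moved by more than 40 mm (distance of any of hammer, wrench, offcut, spray, mug from where it was at the start of the episode above 0.04 m).
It also fails if it takes over 64 s, if anything falls off the work surface, if the arm or the gripper's body presses on something with over 40 N, if the wrist force passes 120 N, or if a joint passes its speed limit or range.

ROBOT

A 6-joint arm with a two-finger parallel gripper is mounted at the origin on the work surface. World frame = base frame: x ahead of the robot, y to its left, z up, the work surface at z = 0. Lengths are in mm, angles in rad, forces in N, time in s.
With the tool pointing down it reaches from about 325 to 850 mm from the base axis. Payload 4.4 kg.
Tool frame: the origin (TCP) lies between the finger pads; the fingertips stand 11 mm ahead of it and the grasp point (between the pads) lies 8 mm behind it (tcp_to_tips is the distance from the TCP to the fingertips, in mm); y points along the fingers, z is the direction in which the jaws open and shut, and the axes are right-handed (so a half turn about y gives the same grasp; the last joint's range is limited). The gripper opens to 94 mm and grips with 3 to 60 N. Pads are 16 mm wide; open, the fingers measure 119 mm over their backs; the gripper's body (75 mm by 177 mm) begins 78 mm behind the grasp point.
Start: joints at [-1.327, 0.207, 1.542, -0, 1.393, -0.15], TCP at [221.147, -530.774, 216.447] pointing down, gripper open.
Joint ranges: [-2.73, 2.73], [-0.86, 2.22], [0.23, 2.46], [-1.11, 4.25], [0.08, 2.63], [-2.82, 2.82]. Speed limits (rad/s): [2.79, 2.79, 3.14, 3.14, 3.14, 3.14].

INTERFACE

Orientations are given as a rotation vector (axis times angle).
In Python, from plant import * gives the robot as it stands. Calls block until the motion is done:
- move_ptp(position, orientation): joint-space move of the TCP to a pose.
- movel(position, v=150, frame=None): straight line of the TCP; frame=None keeps the orientation; v is the mean speed in mm/s.
- movej(angles): joint-space move.
- set_gripper(opening, f_grip=None): finger opening in mm; f_grip is the grip in N (None keeps the last); returns when the fingers have stopped.
- dwell(seconds).
- ik(position, orientation): joint angles nearest the present ones, or None.
- observe(): the state.
- camera(name): name is "scene" or "top" or "wrist"; returns a dict with "frame" (400x640x3 uint8, red, green, blue), "fov_y" (degrees; the focal length in pixels is half the picture's height over the tangent of half this angle, whatever the lens; pixels are square), "cx", "cy" (the principal point, pixels), "origin" and "attitude" of the camera in the world; the wrist camera has in their place "tool_from_camera" (4x4, takes a point from camera to tool coordinates, whose origin is the TCP and whose axes are the tool frame's). Camera axes: x right, y down, z forward; pixel columns grow to the right and rows downward; lengths in mm; the calibration is good to about 2 mm. The wrist camera is an equidistant fisheye: a pixel r from the principal point sees the ray r / f radians off the axis. A picture is of the moment at which its call begins: read the wrist's pose just before it. There is no depth.
A pose or a line that the arm cannot do raises Unreachable and nothing moves.
- sign_off(): hands the job in, once; it reports no verdict.
The state is a dict: "time": time; "joints": joint angles; "joint_vel": joint speeds; "tau": joint torques, N m; "tool_pos": TCP position; "tcp_rot": TCP orientation; "wrist_force": force on the tool from outside, world axes, zero at the start; "torque": the same for the moment, N m; "width": finger opening in mm.
Only numpy, scipy, OpenCV 4.12 (cv2) and the standard library are available. Lean on these libraries where they do the work, as an engineer would, in place of code of your own. Each camera call takes 0.05 s, during which the arm holds its last target.

## Working session

There is one attempt and no reset: what is moved stays moved. The work goes in short steps, each a Python script; the robot and the scene stay as the last script left them, time stands still between calls to the robot, and variables do not carry over. Pictures are saved under pics/ and viewed, and the job is handed in when it is done.

```bash
ls; mkdir -p pics; python3 - <<'E'
from plant import *
import cv2
print(observe())
for n in ("scene","top","wrist"):
    c=camera(n); cv2.imwrite(f"pics/{n}0.png",cv2.cvtColor(c["frame"],cv2.COLOR_RGB2BGR))
    print(n,{k:v for k,v in c.items() if k!="frame"})
E
```

```text
pics
{'time': 0.0, 'joints': array([-1.32651524e+00,  2.07462886e-01,  1.54288074e+00, -4.15771208e-05,
        1.39347555e+00, -1.50497010e-01]), 'joint_vel': array([-1.03931650e-04, -9.08133772e-05, -1.18737854e-03,  5.96166213e-04,
        1.98470150e-04,  2.36648914e-04]), 'tau': array([-1.31657205e-03, -3.70875406e+01, -2.81417692e+01,  6.95422688e-02,
        3.61347443e-02, -1.81895989e-04]), 'tool_pos': array([ 220.94239795, -530.0467421 ,  215.3011379 ]), 'tcp_rot': array([-0.40110325,  2.00707493, -2.00253171]), 'wrist_force': array([ 0.25694255, -0.51784369,  0.06203922]), 'torque': array([-0.01381724,  0.00713594,  0.00307793]), 'width': 93.93308020195899}
scene {'fov_y': 46.060901828729065, 'cx': 321.9441313488073, 'cy': 201.21802641332172, 'origin': array([1650.05411774,   77.86230342,  968.60144982]), 'attitude': array([-1.67561781, -1.56506976,  0.85611161])}
top {'fov_y': 54.05200651226863, 'cx': 324.1584414039521, 'cy': 199.4788488730522, 'origin': array([ 451.21495925,  130.20254544, 1259.75434309]), 'attitude': array([-2.20619811,  2.20472825, -0.02963902])}
wrist {'fov_y': 65.70646984690485, 'cx': 317.947838810734, 'cy': 195.7505698360194, 'tool_from_camera': array([[-1.92753247e-04,  9.67230511e-01,  2.53899785e-01,
        -7.42413475e+01],
       [-5.47450190e-04, -2.53899854e-01,  9.67230357e-01,
        -1.68790374e+02],
       [ 9.99999832e-01,  4.74393067e-05,  5.78450548e-04,
        -4.44536506e-02],
       [ 0.00000000e+00,  0.00000000e+00,  0.00000000e+00,
         1.00000000e+00]])}
```

View pics/scene0.png

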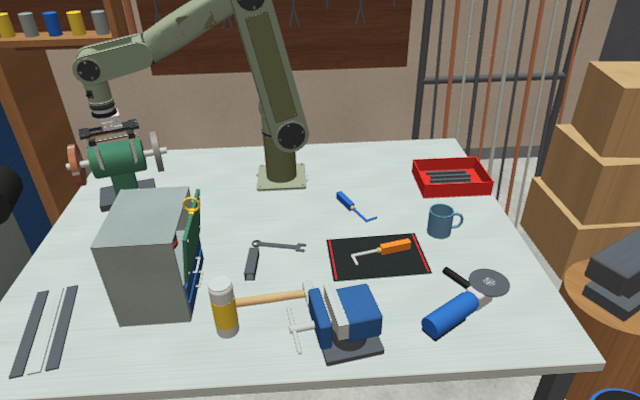

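View pics/top0.png

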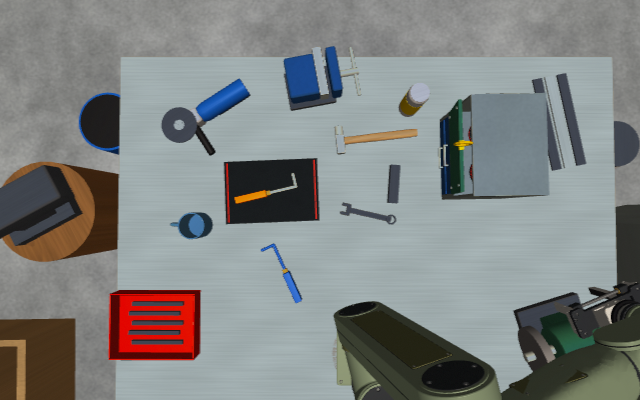

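View pics/wrist0.png

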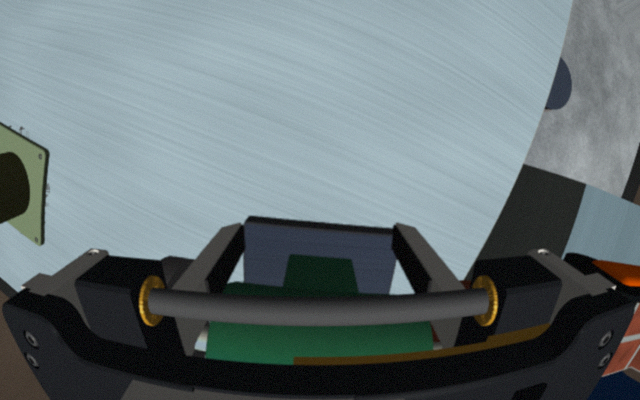

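The top view shows the orange pole on the mat (handle at about 250,197, prong at about 294,180), with the hook towards the cabinet and the prong pointing up the picture. The yellow eye is at about (462,144). The scene view has the eye at about (191,205) and the pole at about (395,247). I'll enlarge these crops to get exact pixels.

```bash
cat > h.py <<'E'
import numpy as np, cv2
from scipy.spatial.transform import Rotation as R
from scipy.optimize import least_squares
C={'scene':dict(f=200/np.tan(np.radians(46.060901828729065)/2),c=(321.9441313488073,201.21802641332172),o=np.array([1650.05411774,77.86230342,968.60144982]),R=R.from_rotvec([-1.67561781,-1.56506976,0.85611161]).as_matrix()),
'top':dict(f=200/np.tan(np.radians(54.05200651226863)/2),c=(324.1584414039521,199.4788488730522),o=np.array([451.21495925,130.20254544,1259.75434309]),R=R.from_rotvec([-2.20619811,2.20472825,-0.02963902]).as_matrix())}
def ray(n,p):
    c=C[n]; d=np.array([(p[0]-c['c'][0])/c['f'],(p[1]-c['c'][1])/c['f'],1.]); d=c['R']@d
    return c['o'],d/np.linalg.norm(d)
def proj(n,P):
    c=C[n]; q=c['R'].T@(np.asarray(P,float)-c['o']); return np.array([q[0]/q[2]*c['f']+c['c'][0],q[1]/q[2]*c['f']+c['c'][1]])
def onz(n,p,z):
    o,d=ray(n,p); return o+d*(z-o[2])/d[2]
def tri(rays):
    A=np.zeros((3,3));b=np.zeros(3)
    for o,d in rays:
        M=np.eye(3)-np.outer(d,d);A+=M;b+=M@o
    X=np.linalg.solve(A,b); return X,[np.linalg.norm(np.cross(X-o,d)) for o,d in rays]
# wrist
wf=200/np.tan(np.radians(65.70646984690485)/2); wc=(317.947838810734,195.7505698360194)
T=np.array([[-1.92753247e-04,9.67230511e-01,2.53899785e-01,-7.42413475e+01],[-5.47450190e-04,-2.53899854e-01,9.67230357e-01,-1.68790374e+02],[9.99999832e-01,4.74393067e-05,5.78450548e-04,-4.44536506e-02],[0,0,0,1]])
def wray(p,tp,tr):
    u=np.array([p[0]-wc[0],p[1]-wc[1]]); r=np.linalg.norm(u); th=r/wf
    d=np.array([*(np.sin(th)*u/max(r,1e-9)),np.cos(th)]); Rt=R.from_rotvec(tr).as_matrix()
    return np.asarray(tp)+Rt@T[:3,3], Rt@T[:3,:3]@d
def wproj(P,tp,tr):
    Rt=R.from_rotvec(tr).as_matrix(); q=T[:3,:3].T@(Rt.T@(np.asarray(P)-tp)-T[:3,3])
    th=np.arctan2(np.hypot(q[0],q[1]),q[2]); s=wf*th/np.hypot(q[0],q[1]); return np.array([q[0]*s+wc[0],q[1]*s+wc[1]])
def crop(src,dst,x0,y0,w,h,k):
    im=cv2.imread(src)[y0:y0+h,x0:x0+w]; im=cv2.resize(im,None,fx=k,fy=k,interpolation=cv2.INTER_NEAREST)
    for i in range(0,w,10):
        cv2.putText(im,str(x0+i),(i*k,10),0,.35,(255,0,255),1); cv2.line(im,(i*k,12),(i*k,18),(255,0,255),1)
    for j in range(0,h,10):
        cv2.putText(im,str(y0+j),(0,j*k+4),0,.35,(255,0,255),1); cv2.line(im,(24,j*k),(30,j*k),(255,0,255),1)
    cv2.imwrite(dst,im)
E
python3 - <<'E'
from h import *
print(C['top']['R'].round(2).tolist(),C['scene']['R'].round(2).tolist())
crop('pics/top0.png','pics/c1.png',220,150,110,80,7)
crop('pics/top0.png','pics/c2.png',385,75,110,80,7)
crop('pics/scene0.png','pics/c3.png',320,220,110,70,7)
crop('pics/scene0.png','pics/c4.png',160,180,80,80,7)
E
```

```text
[[0.0, -1.0, 0.03], [-1.0, -0.0, 0.0], [-0.0, -0.03, -1.0]] [[0.06, 0.55, -0.83], [1.0, -0.05, 0.04], [-0.01, -0.83, -0.55]]
```

View pics/c1.png

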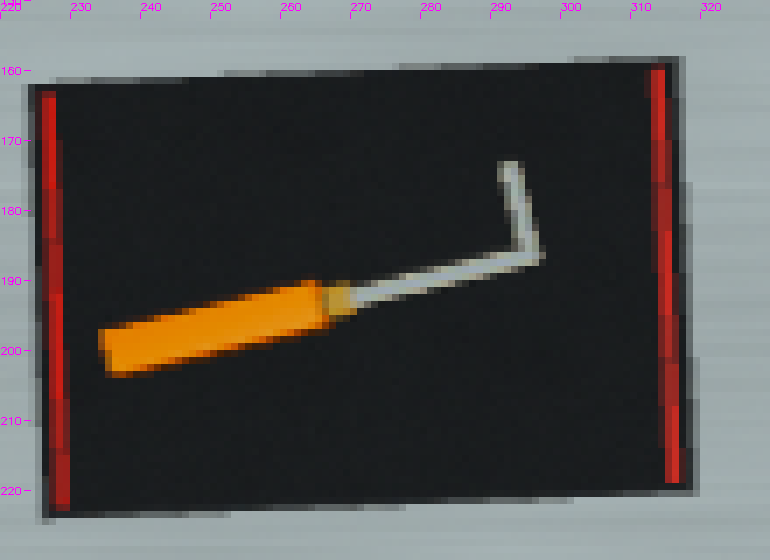

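View pics/c2.png

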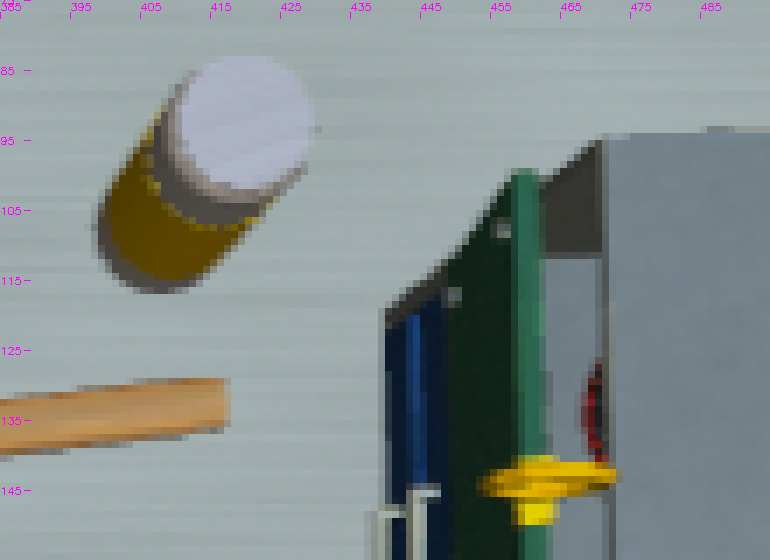

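View pics/c3.png

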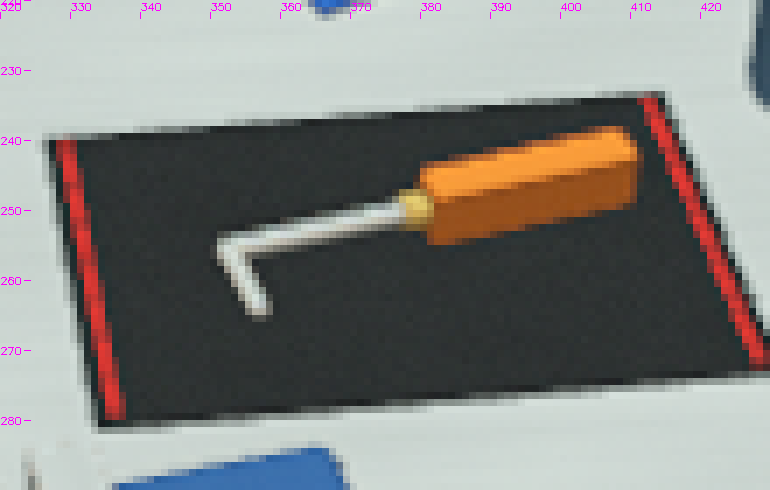

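View pics/c4.png

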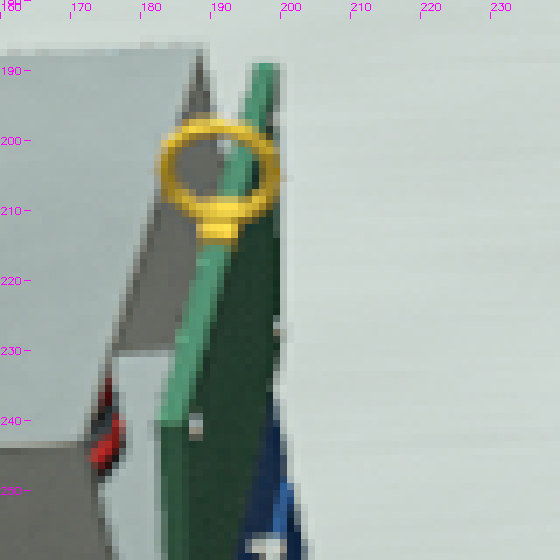

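```bash
python3 - <<'E'
from h import *
pts=[('top',(145,0,0),(296,186)),('top',(145,44,0),(293,173)),('top',(-50,11,15),(234,197.1)),('top',(-50,-11,15),(235.4,203.7)),('top',(50,11,15),(265,190.1)),('top',(50,-11,15),(266.9,196.9)),
('scene',(145,0,0),(352.6,255.3)),('scene',(145,44,0),(357.4,264.6)),('scene',(50,-11,15),(380,243.9)),('scene',(-50,-11,15),(408.3,238.1)),('scene',(-50,11,15),(411.1,241.4)),('scene',(50,11,15),(381.4,248.6)),('scene',(50,11,-15),(381.1,255)),('scene',(-50,11,-15),(410.9,249))]
def f(p):
    Rz=R.from_euler('z',p[3]).as_matrix()
    return np.concatenate([proj(n,Rz@np.array(m)+p[:3])-np.array(u) for n,m,u in pts])
s=least_squares(f,[430,260,19,-1.5]); print('pole',s.x.round(3)); print(s.fun.reshape(-1,2).round(1).tolist())
print('eye',tri([ray('top',(463.3,143.6)),ray('scene',(191.4,204.3))]))
print('mat top corners',[onz('top',p,4).round(0).tolist() for p in [(224.5,162),(316.5,158.5),(319,220.5),(226,224)]])
print('cab front top edge',onz('top',(471.7,94.3),274).round(1))
print('can top',onz('top',(420,92.5),170).round(0),'offcut', onz('top',(393,184),30).round(0))
crop('pics/top0.png','pics/c5.png',430,85,130,120,6)
E
```

```text
pole [495.543 366.045  17.188  -1.337]
[[-0.7, 0.4], [-0.9, -0.0], [-0.4, -0.1], [-0.3, 0.2], [-0.4, -0.4], [-0.7, -0.4], [-0.8, 0.3], [-0.7, -0.1], [-1.0, -0.1], [-0.4, -0.3], [-0.2, 0.5], [0.3, -0.6], [0.1, 0.4], [-0.8, 0.2]]
eye (array([ 617.93343828, -210.08003243,  293.40514908]), [np.float64(1.3955971848653004), np.float64(1.3955971848653244)])
mat top corners [[608.0, 454.0, 4.0], [620.0, 158.0, 4.0], [421.0, 150.0, 4.0], [409.0, 447.0, 4.0]]
cab front top edge [ 746.9 -240.9  274. ]
can top [ 783. -135.  170.] offcut [536. -83.  30.]
```

View pics/c5.png

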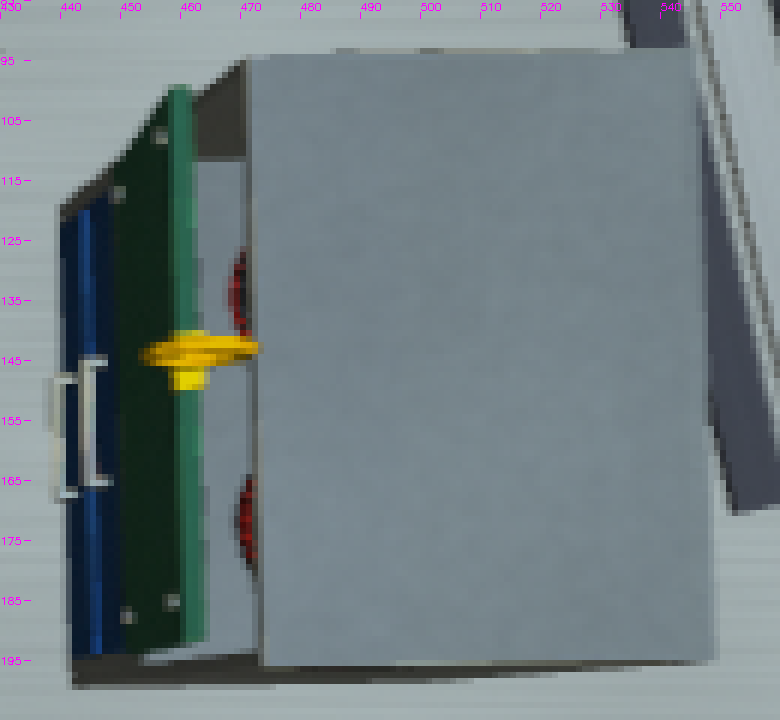

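```bash
cat >> h.py <<'E'
def ori(yaw,pitch=0.):  # pole direction yaw; tool down, tool x = pole x
    px=np.array([np.cos(yaw),np.sin(yaw),0]); z=np.array([0,0,1.]); py=np.cross(z,px)
    M=np.stack([px,-z,py],1)
    return R.from_matrix(M).as_rotvec()
E
python3 - <<'E'
from h import *
from plant import *
a=onz('top',(470.7,94.3),274);b=onz('top',(473.3,195.8),274)
d=(a-b)[:2]; print(a.round(1),b.round(1),np.linalg.norm(d),'yaw of cab y',np.arctan2(d[1],d[0]), 'mid',((a+b)/2).round(1))
c=onz('top',(458.5,99),274);e=onz('top',(462,192),274);print(np.arctan2(*(c-e)[:2][::-1]),((c+e)/2).round(1))
print(observe()['joints'].round(2))
for P,yaw in [((502,337,150),-1.337),((502,337,17),-1.337),((596,-95,296),-1.55),((596,70,140),-1.55),((540,-95,350),-1.55)]:
    print(P,ik(P,ori(yaw)))
    print(P,ik(P,ori(yaw+np.pi)))
E
```

```text
[ 746.9 -238.4  274. ] [ 489.6 -242.3  274. ] 257.2942536769054 yaw of cab y 0.01513512542573154 mid [ 618.2 -240.3  274. ]
0.027963682235985783 [ 617.  -210.7  274. ]
[-1.33  0.21  1.54 -0.    1.39 -0.15]
(502, 337, 150) [0.44815878 0.32764968 1.53232157 0.         1.2816214  0.21436245]
(502, 337, 150) None
(502, 337, 17) [0.44815878 0.49522082 1.60935871 0.         1.03701312 0.21436245]
(502, 337, 17) None
(596, -95, 296) [-0.30138421  0.21907054  1.36352948  0.          1.55899262 -0.32218054]
(596, -95, 296) [-3.01384214e-01  2.19070544e-01  1.36352948e+00 -4.44089210e-16
  1.55899262e+00  2.81941211e+00]
(596, 70, 140) [-0.02722811  0.32904452  1.55272071  0.          1.25982743 -0.04802443]
(596, 70, 140) None
(540, -95, 350) [-0.33201415  0.07946934  1.41440422  0.          1.6477191  -0.35281048]
(540, -95, 350) [-3.32014155e-01  7.94693366e-02  1.41440422e+00 -4.44089210e-16
  1.64771910e+00  2.78878217e+00]
```

```bash
python3 - <<'E'
from h import *
from plant import *
o=observe(); p=o['tool_pos']
movel([p[0],p[1],430],v=250)
j=ik((470,320,330),ori(-1.337)); print(j, observe()['joints'])
move_ptp((502,337,330),ori(-1.337))
def snap(n):
    dwell(0.3)
    o=observe(); c=camera('wrist'); cv2.imwrite(f'pics/{n}.png',cv2.cvtColor(c['frame'],cv2.COLOR_RGB2BGR)); np.savez(f'pics/{n}.npz',p=o['tool_pos'],r=o['tcp_rot']); print(n,o['tool_pos'].round(1),o['time'])
snap('w1')
move_ptp((502,337,140),ori(-1.337))
snap('w2')
E
```

```text
[0.44556977 0.12984049 1.39894606 0.         1.61280611 0.21177344] [-1.32651408e+00  1.33551996e-01  1.20115417e+00  5.04745434e-06
  1.80987081e+00 -1.50503438e-01]
w1 [502.2 336.8 330. ] 4.6667
w2 [503.1 337.6 141.9] 5.8
```

View pics/w1.png

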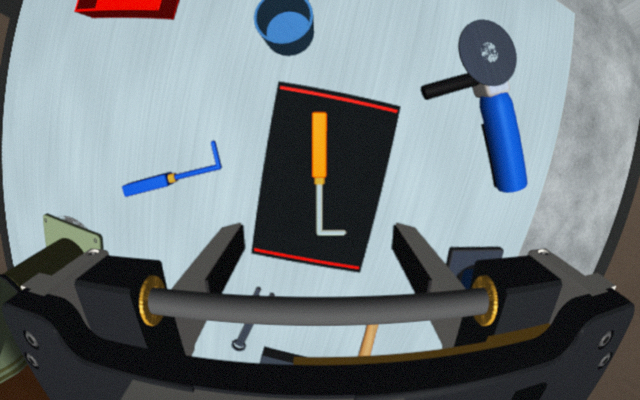

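View pics/w2.png

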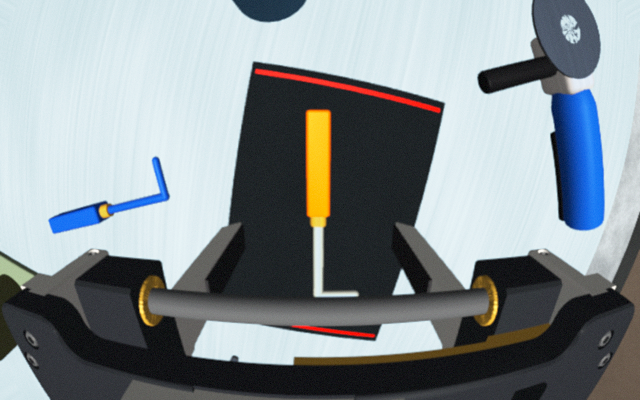

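Both wrist views show the handle centred on column 318, between the fingers. In w2 the handle runs from row 110 to row 217, the prong corner is at about (318,294), and the tip is at (358,294). I'll refit the pole pose from the two views.

```bash
python3 - <<'E'
from h import *
W={n:np.load(f'pics/{n}.npz') for n in('w1','w2')}
pts=[('w1',(-50,0,15),(319.5,112)),('w1',(50,0,15),(319,178)),('w1',(145,0,0),(319,233)),('w1',(145,44,0),(346,232.5)),
('w2',(-50,0,15),(318,110)),('w2',(50,0,15),(317.7,217)),('w2',(145,0,0),(318.5,293.5)),('w2',(145,44,0),(358,293.5)),
('w2',(-50,-11,15),(305.5,110)),('w2',(-50,11,15),(330.5,110))]
def f(p):
    Rz=R.from_euler('z',p[3]).as_matrix()
    return np.concatenate([wproj(Rz@np.array(m)+p[:3],W[n]['p'],W[n]['r'])-np.array(u) for n,m,u in pts])
s=least_squares(f,[495,366,19,-1.337]); print('pole',s.x.round(3)); print(s.fun.reshape(-1,2).round(1).tolist())
p=s.x;d=np.array([np.cos(p[3]),np.sin(p[3])]);print('grasp x=30',p[:2]+30*d)
E
```

```text
pole [496.869 366.867  17.801  -1.335]
[[-0.6, 0.1], [0.0, -0.3], [0.1, -1.0], [-0.5, -0.6], [0.1, -0.0], [0.6, 0.7], [-0.1, 0.6], [-0.1, -0.1], [0.2, 0.1], [-0.0, 0.0]]
grasp x=30 [503.89174922 337.70007458]
```

```bash
python3 - <<'E'
from h import *
from plant import *
q=ori(-1.335)
movel([503.9,337.7,60],v=150,frame=q)
movel([503.9,337.7,18.5],v=60,frame=q)
dwell(0.2);o=observe();print(o['tool_pos'],o['wrist_force'])
set_gripper(15,f_grip=55); o=observe();print(o['width'],o['tool_pos'],o['wrist_force'],o['time'])
movel([503.9,337.7,150],v=120,frame=q); dwell(0.3)
o=observe();print(o['width'],o['tool_pos'],o['wrist_force'],o['time'])
c=camera('wrist'); cv2.imwrite('pics/w3.png',cv2.cvtColor(c['frame'],cv2.COLOR_RGB2BGR)); np.savez('pics/w3.npz',p=o['tool_pos'],r=o['tcp_rot'])
c=camera('scene'); cv2.imwrite('pics/s3.png',cv2.cvtColor(c['frame'],cv2.COLOR_RGB2BGR))
E
```

```text
[504.33932244 337.91783553  19.06030754] [ 0.4348731  -0.67371074  0.76799637]
22.011853977240115 [503.85804356 337.6865398   18.48069769] [-0.62239073  0.63322124  0.89967716] 8.675
21.532402402689996 [503.64462037 337.56670128 149.42395651] [-0.49837019  0.1256564  -2.77056591] 10.225
```

View pics/w3.png

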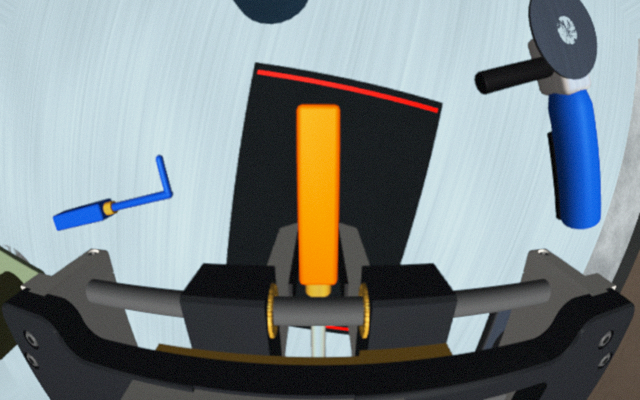

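View pics/s3.png

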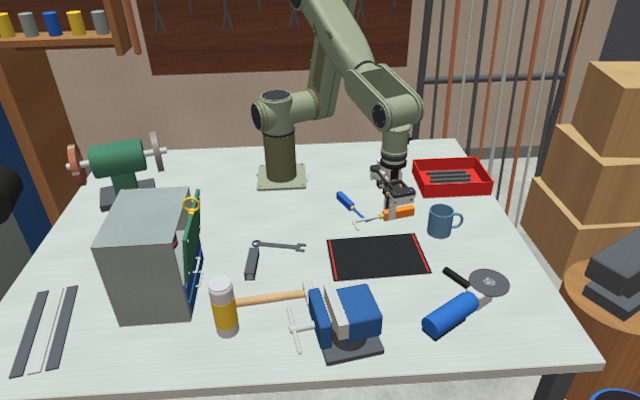

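```bash
cat >> h.py <<'E'
YAW=0.018-np.pi/2
PX=np.array([np.cos(YAW),np.sin(YAW),0]);PY=np.array([-PX[1],PX[0],0])
def tcp_for_hook(H): return np.asarray(H,float)-115*PX-22*PY-np.array([0,0,.3])
E
python3 - <<'E'
from h import *
from plant import *
q=ori(YAW)
E=np.array([617.9,-210,294])
A=tcp_for_hook(E-60*PY); print(A)
movel([503.9,337.7,330],v=200)
move_ptp(A+[0,60,40],q)
movel(A,v=120,frame=q); dwell(0.4)
o=observe();print(o['tool_pos'],o['wrist_force'],o['time'])
for n in('scene','top'):
    c=camera(n); cv2.imwrite(f'pics/{n}4.png',cv2.cvtColor(c['frame'],cv2.COLOR_RGB2BGR))
crop('pics/top4.png','pics/c6.png',420,100,80,75,8)
crop('pics/scene4.png','pics/c7.png',160,170,90,70,8)
E
```

```text
[533.84339542 -96.49454979 293.7       ]
[533.96548779 -96.22833842 293.97758559] [ 0.50916303  0.99532568 -2.58946642] 13.925
```

View pics/c6.png

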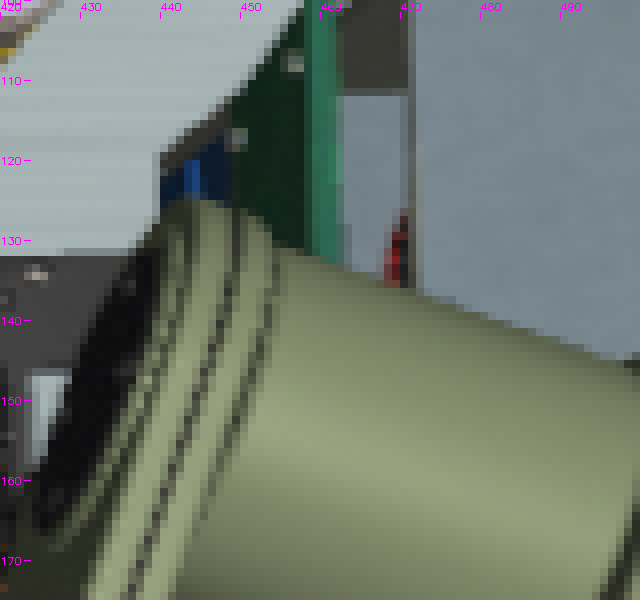

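View pics/c7.png

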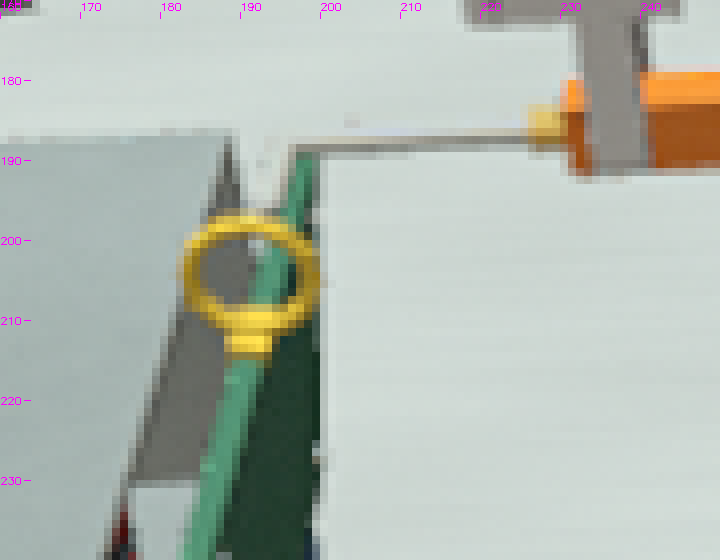

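```bash
python3 - <<'E'
from h import *
E=np.array([617.9,-210,294.0])
o=np.array([533.97,-96.23,293.98])
hk=o+115*PX+22*PY+[0,0,.3]
for n,P in [('eye',E),('corner',hk-22*PY),('mid',hk),('tip',hk+22*PY),('ferr',o+(66-30)*PX+[0,0,.3]),('handle end',o+20*PX+[0,0,.3])]: print(n,proj('scene',P).round(1))
im=cv2.imread('pics/scene4.png')[182:202,184:206]
print(cv2.resize(im,None,fx=1,fy=1)[:,:,0])
crop('pics/scene4.png','pics/c8.png',182,180,24,20,30)
E
```

```text
eye [190.8 204. ]
corner [195.5 187.3]
mid [194.3 191.6]
tip [193.1 196. ]
ferr [224.6 185.8]
handle end [230.5 185.5]
[[213 212 213 213 214 214 213 214 213 213 214 212 213 213 213 212 212 211
  211 209 210 210]
 [213 213 213 213 212 212 213 213 212 212 213 212 212 212 212 212 211 210
  210 210 209 209]
 [214 215 215 213 214 213 213 213 212 212 211 211 211 210 210 210 209 209
  210 203 203 207]
 [209 208 210 210 209 211 212 212 211 212 210 210 210 210 210 211 211 211
  212 198 197 209]
 [186 184 191 192 187 201 211 211 211 209 208 208 207 209 209 212 212 211
  211 213 216 218]
 [179 180 180 180 154 188 213 211 211 201 202 206 201 197 196 193 187 182
  180 180 176 172]
 [181 182 184 176 120 180 214 211 211 199 204 204 166 130 129 127 128 131
  132 129 127 124]
 [180 181 187 159  90 176 212 212 206 204 207 196 150  97 101 119 154 175
  179 179 178 178]
 [182 181 185 148  79 150 201 211 192 199 208 187 140 105 105 121 192 214
  212 212 212 212]
 [182 183 182 136  78 129 193 211 203 207 206 177 128 110  95 118 192 212
  210 209 210 209]
 [182 184 166 115  86 118 192 213 205 207 203 161 1
[... 179 characters left out ...]
5 138 108 108  68 110 193 213
  210 211 210 211]
 [187 172 123  91  98  91 156 188 194 190 162 124 112  94  61 130 198 214
  212 211 212 211]
 [187 155  95  90  95  90 132 160 153 126 106 108 117  87  84 168 209 216
  213 212 213 214]
 [184 139  71  78  79  75 100 109 110 100  93 107 114  80  87 161 205 215
  213 213 213 212]
 [173 119  60  69  68  60  52  49  54  62  72  79  94  72  48 127 197 215
  211 211 211 210]
 [139  69  42  41  56  58  56 102 111  71  51  47  53  50  38 116 195 214
  211 211 211 211]
 [ 50  42  55  70  92 105  93 165 178 127  71  55  46  51  44 117 196 215
  213 212 211 211]
 [ 32  60  93 101 102  99  95 131 159 144 120  98  55  44  48 108 197 217
  213 214 213 212]]
```

View pics/c8.png

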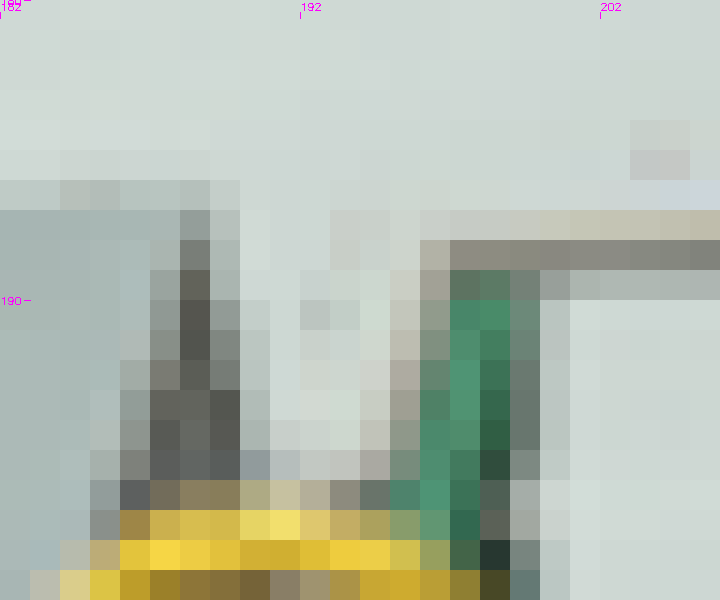

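```bash
python3 - <<'E'
from h import *
from plant import *
q=ori(YAW)
E=np.array([617.9,-210,294.])
f0=observe()['wrist_force']
for s in (40,25,10,0):
    movel(tcp_for_hook(E-s*PY),v=60,frame=q)
    o=observe(); df=o['wrist_force']-f0; print(s,o['tool_pos'].round(1),df.round(1))
    if np.linalg.norm(df)>6: print('contact');break
dwell(.3);o=observe();print(o['tool_pos'].round(1),(o['wrist_force']-f0).round(2),o['time'])
c=camera('scene'); cv2.imwrite('pics/scene5.png',cv2.cvtColor(c['frame'],cv2.COLOR_RGB2BGR))
crop('pics/scene5.png','pics/c9.png',160,170,90,70,8)
E
```

```text
40 [554.1 -96.1 293.4] [ 0.7 -0.5 -0. ]
25 [569.1 -95.9 293.6] [ 0.  -0.7 -0.3]
10 [584.1 -95.6 293.5] [-0.9 -0.5  0.4]
0 [594.1 -95.4 293.6] [-0.4 -0.3  0.6]
[593.7 -95.4 293.8] [-0.6  -0.16  1.06] 15.925
```

View pics/c9.png

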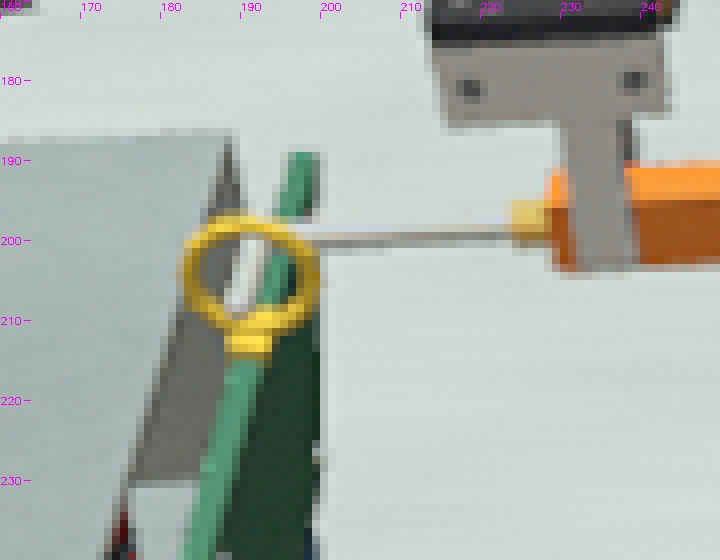

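```bash
cat >> h.py <<'E'
Z=np.array([0,0,1.])
HINGE=np.array([617.9,-210,294.])+166*np.sin(0.14)*PX-166*np.cos(.14)*Z
def eye_at(t): return HINGE+166*(-np.sin(t)*PX+np.cos(t)*Z)
E
python3 - <<'E'
from h import *
from plant import *
q=ori(YAW)
print(HINGE)
set_gripper(15,f_grip=60)
f0=observe()['wrist_force'];t0=observe()['torque']
for t in np.arange(.25,.86,.1):
    movel(tcp_for_hook(eye_at(t)),v=80,frame=q)
    o=observe(); df=o['wrist_force']-f0; print(t.round(2),o['tool_pos'].round(1),df.round(1),(o['torque']-t0).round(2),o['width'].round(1),o['time'])
    if np.linalg.norm(df)>15: print('stop');break
dwell(.1)
c=camera('scene'); cv2.imwrite('pics/scene6.png',cv2.cvtColor(c['frame'],cv2.COLOR_RGB2BGR))
crop('pics/scene6.png','pics/c10.png',160,170,130,100,6)
E
```

```text
[ 618.31693231 -233.16040454  129.62414463]Traceback (most recent call last):
  File "<stdin>", line 9, in <module>
AttributeError: 'float' object has no attribute 'round'
```

```bash
python3 - <<'E'
from h import *
from plant import *
q=ori(YAW)
f0=np.array([0.5,1,-2.6]);t0=observe()['torque']
for t in np.arange(.35,.86,.1):
    movel(tcp_for_hook(eye_at(t)),v=80,frame=q)
    o=observe(); df=o['wrist_force']-f0; print(round(t,2),o['tool_pos'].round(1),df.round(1),(o['torque']-t0).round(2),round(o['width'],1),o['time'])
    if np.linalg.norm(df)>15: print('stop');break
dwell(.1)
c=camera('scene'); cv2.imwrite('pics/scene6.png',cv2.cvtColor(c['frame'],cv2.COLOR_RGB2BGR))
crop('pics/scene6.png','pics/c10.png',160,170,130,100,6)
E
```

```text
0.35 [593.  -60.6 285. ] [-0.5 -0.3  0.4] [-0.02 -0.01 -0.03] 21.6 16.925
0.45 [592.7 -45.3 278.4] [-1.3 -1.7 -0.3] [-0.07 -0.02 -0.01] 21.7 17.2833
0.55 [592.4 -30.7 270.4] [-0.9 -1.3  0.1] [-0.07  0.04  0.01] 21.1 17.6417
0.65 [592.  -17.1 260.9] [-0.2 -1.5  1.4] [-0.01 -0.04 -0.01] 21.6 18.0
0.75 [591.8  -4.5 250. ] [-0.9 -0.5  0.9] [-0.05 -0.04 -0.01] 21.6 18.3583
0.85 [591.5   6.9 238.1] [-0.9 -0.3  0.4] [-0.06 -0.06 -0.01] 21.8 18.7167
```

View pics/c10.png

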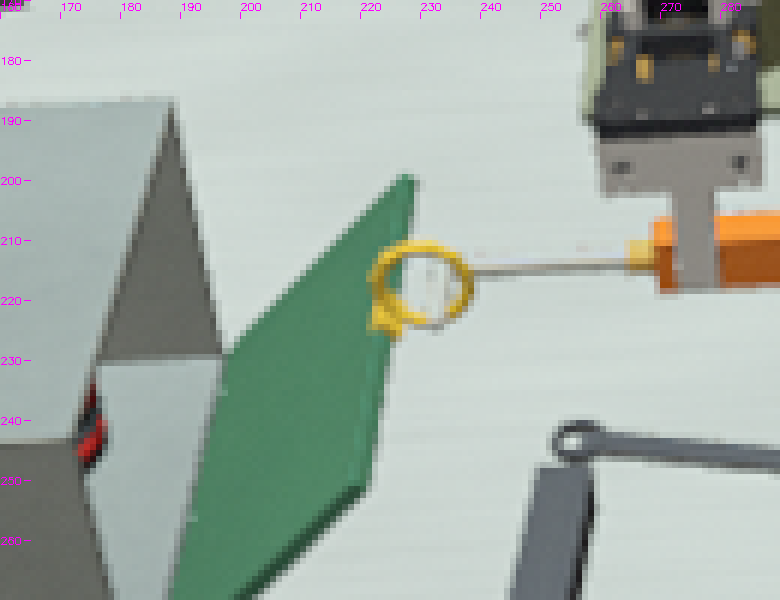

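The hatch is about half open, with the prong still in the eye at about (230,218). The pole is level and the forces are small, so I'll continue.

```bash
python3 - <<'E'
from h import *
from plant import *
q=ori(YAW)
f0=np.array([0.5,1,-2.6])
for t in [.95,1.05,1.15,1.25,1.35,1.45,1.52,1.57,1.6]:
    movel(tcp_for_hook(eye_at(t)),v=80,frame=q)
    o=observe(); df=o['wrist_force']-f0; print(round(t,2),o['tool_pos'].round(1),df.round(1),o['torque'].round(2),o['time'])
    if np.linalg.norm(df)>12: print('stop');break
dwell(.2)
c=camera('scene'); cv2.imwrite('pics/scene7.png',cv2.cvtColor(c['frame'],cv2.COLOR_RGB2BGR))
crop('pics/scene7.png','pics/c11.png',170,180,130,100,6)
E
```

```text
0.95 [591.2  17.1 224.9] [-0.6 -0.2  0.7] [-0.04 -0.09  0.01] 19.225
1.05 [591.   26.  210.9] [ 0.2 -1.2 -0.3] [-0.06 -0.08  0.04] 19.5833
1.15 [590.8  33.4 196.1] [-0.7 -0.8  0.3] [-0.03 -0.06  0.01] 19.9417
1.25 [590.6  39.3 180.6] [-0.7 -1.4  0.8] [ 0.02 -0.09 -0.02] 20.3
1.35 [590.5  43.7 164.5] [-0.3 -0.7 -0. ] [-0.06 -0.1   0.04] 20.6583
1.45 [590.4  46.4 148.2] [-0.9  0.2  0.9] [-0.04 -0.05 -0.03] 21.0167
1.52 [590.6  47.3 136.8] [-0.9 -1.2  0.6] [-0.04 -0.09  0.  ] 21.3083
1.57 [591.4  47.4 129.3] [ 0.2 -0.7  1.4] [-0.11 -0.19 -0.  ] 21.5583
1.6 [591.7  47.7 125.1] [-1.1  1.   4.9] [-0.17 -0.01 -0.05] 21.8083
```

View pics/c11.png

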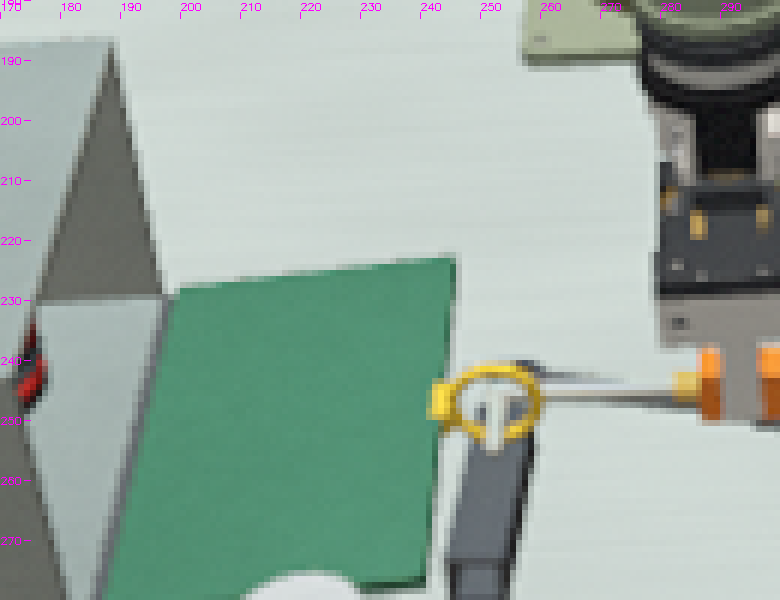

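```bash
python3 - <<'E'
from h import *
from plant import *
q=ori(YAW)
p=tcp_for_hook(eye_at(1.5)); p[2]=136.5
f0=np.array([0.5,1,-2.6])
movel(p,v=40,frame=q); dwell(.2); o=observe();print(p,o['tool_pos'].round(1),(o['wrist_force']-f0).round(1))
for s in (15,35,55,80):
    movel(p-s*PY,v=80,frame=q); o=observe();print(s,(o['wrist_force']-f0).round(1))
movel(p-80*PY-60*PX,v=150,frame=q)
dwell(.2); print(observe()['time'])
for n in('scene','top'):
    c=camera(n); cv2.imwrite(f'pics/{n}8.png',cv2.cvtColor(c['frame'],cv2.COLOR_RGB2BGR))
o=observe();print(o['tool_pos'])
E
```

```text
[591.27025392  46.98233121 136.5       ] [590.9  46.9 136. ] [ 0.5 -1.4  0.8]
15 [-0.6 -1.   1. ]
35 [ 0.  -0.8  0.7]
55 [ 0.1 -0.7  0.8]
80 [-0.8 -0.7  0.2]
25.05
[510.31270449 104.82698899 136.50475538]
```

View pics/scene8.png

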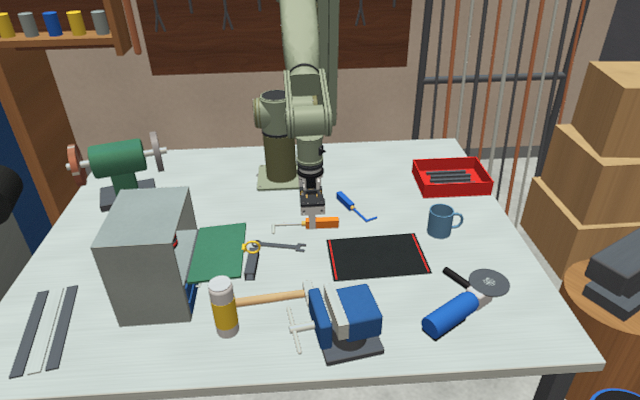

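The pole is unhooked (rod end at about (273,228)) and the hatch is open. Next I'll check whether the pole tilted in the grip.

```bash
python3 - <<'E'
from h import *
o=np.array([510.3,104.83,136.5])
for n,x,y,z in [('corner',145,0,0),('tip',145,44,0),('ferr',66,0,0),('hend top near',50,11,15),('hend bot',50,11,-15),('back top near',-50,11,15),('back bot',-50,11,-15)]:
    print(n,proj('scene',o+(x-30)*PX+y*PY+[0,0,.3+z]).round(1))
crop('pics/scene8.png','pics/c12.png',262,205,85,40,9)
E
```

```text
corner [273.5 225. ]
tip [273.4 234. ]
ferr [300.  223.5]
hend top near [305.3 221.3]
hend bot [305.7 229.4]
back top near [339.  219.3]
back bot [338.9 227.5]
```

View pics/c12.png

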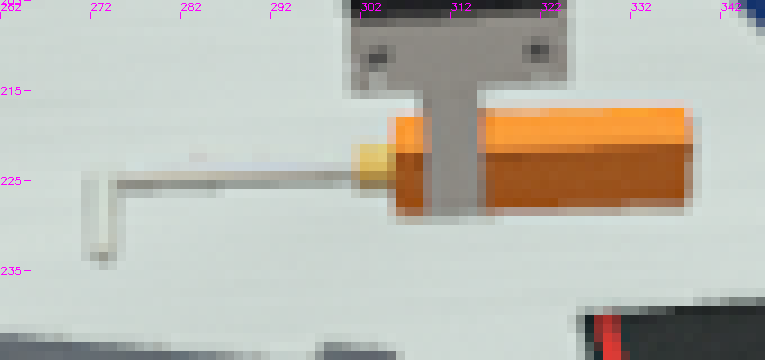

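```bash
python3 - <<'E'
from h import *
from plant import *
q=ori(-1.335)
o=observe();p=o['tool_pos']
movel([p[0],p[1],200],v=150)
move_ptp((503.9,337.7,120),q)
movel([503.9,337.7,30],v=80,frame=q); dwell(.3)
f0=observe()['wrist_force']
for z in np.arange(26,15.9,-1):
    movel([503.9,337.7,z],v=20,frame=q); o=observe(); df=(o['wrist_force']-f0)
    print(z,o['tool_pos'].round(1),df.round(1))
    if df[2]>4: break
print(o['time'])
c=camera('scene'); cv2.imwrite('pics/scene9.png',cv2.cvtColor(c['frame'],cv2.COLOR_RGB2BGR))
crop('pics/scene9.png','pics/c13.png',325,220,110,60,7)
E
```

```text
26.0 [503.6 337.5  25.6] [-0.6 -0.6  0.3]
25.0 [503.8 337.7  24.9] [ 1.3  0.2 -0.6]
24.0 [503.8 337.7  23.9] [-0.5 -0.6 -1.1]
23.0 [503.8 337.6  22.9] [-0.4 -0.5 -1.3]
22.0 [503.8 337.6  21.9] [ 0.7 -1.2 -1.1]
21.0 [503.9 337.7  20.9] [ 0.3 -0.2 -1.2]
20.0 [504.1 337.8  20.4] [-0.3 -1.8  2.2]
19.0 [504.3 337.7  20. ] [-1.4 -3.2  7.3]
30.375
```

View pics/c13.png

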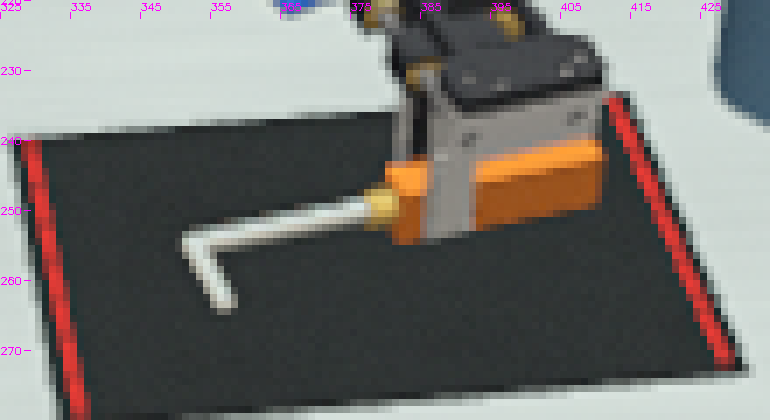

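```bash
python3 - <<'E'
from h import *
from plant import *
q=ori(-1.335)
movel([503.9,337.7,18.5],v=20,frame=q); o=observe(); print(o['tool_pos'].round(1),o['wrist_force'])
set_gripper(24,f_grip=3); dwell(.2)
set_gripper(60); dwell(.2); o=observe(); print(o['width'],o['tool_pos'])
movel([503.9,337.7,150],v=120,frame=q)
movel([400,337.7,300],v=250,frame=q); dwell(.3)
print(observe()['time'],observe()['wrist_force'])
for n in('scene','top'):
    c=camera(n); cv2.imwrite(f'pics/{n}10.png',cv2.cvtColor(c['frame'],cv2.COLOR_RGB2BGR))
crop('pics/scene10.png','pics/c14.png',325,220,110,65,7)
E
```

```text
[504.4 337.7  19.8] [-1.87295389 -3.25422931  7.61334253]
60.0795839646906 [503.90276292 337.69103258  18.50438534]
34.4667 [-0.17042527 -0.149031   -0.0026337 ]
```

View pics/c14.png

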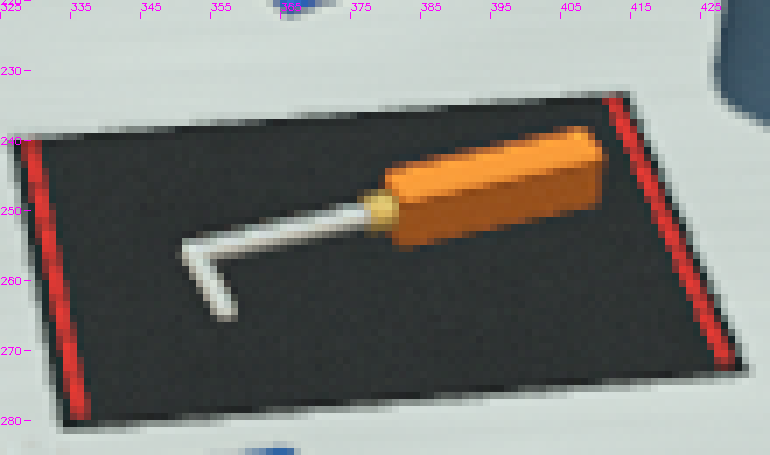

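View pics/top10.png

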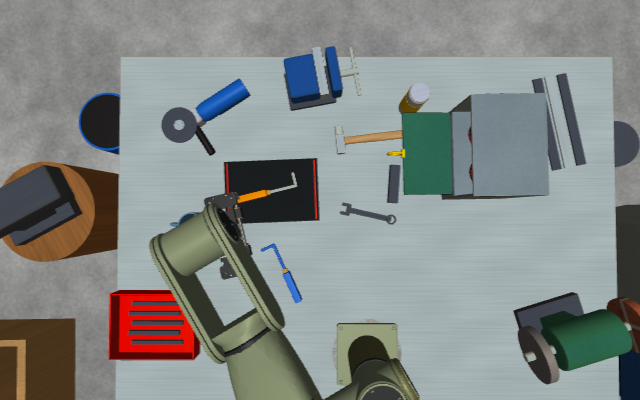

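View pics/scene10.png

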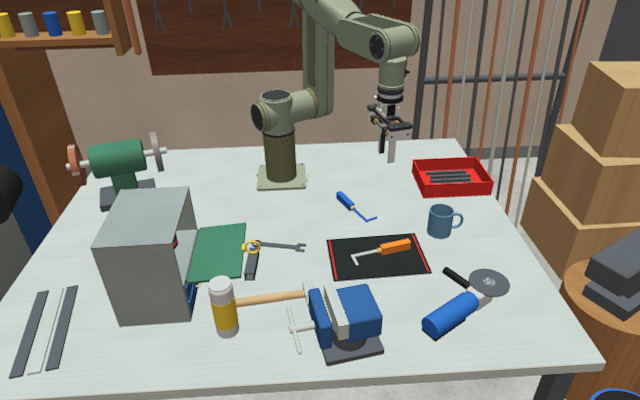

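```bash
python3 - <<'E'
from h import *
crop('pics/scene10.png','pics/c15.png',230,230,40,30,18)
crop('pics/top10.png','pics/c16.png',380,140,40,30,18)
E
```

```text
(no output)
```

View pics/c15.png

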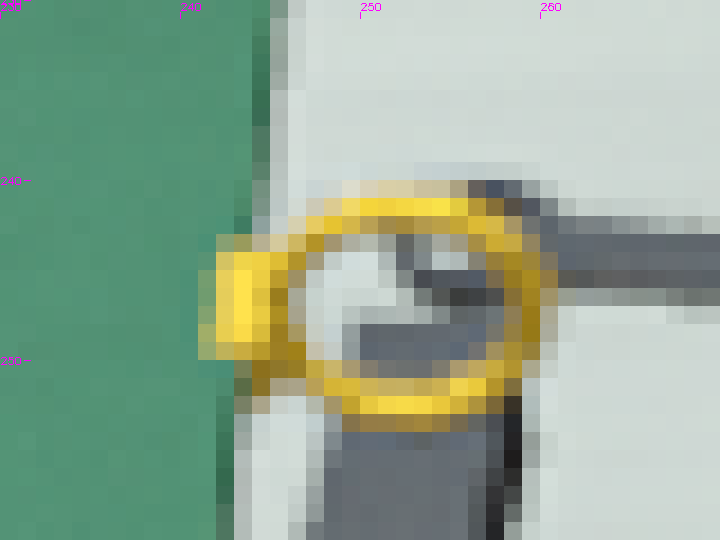

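View pics/c16.png

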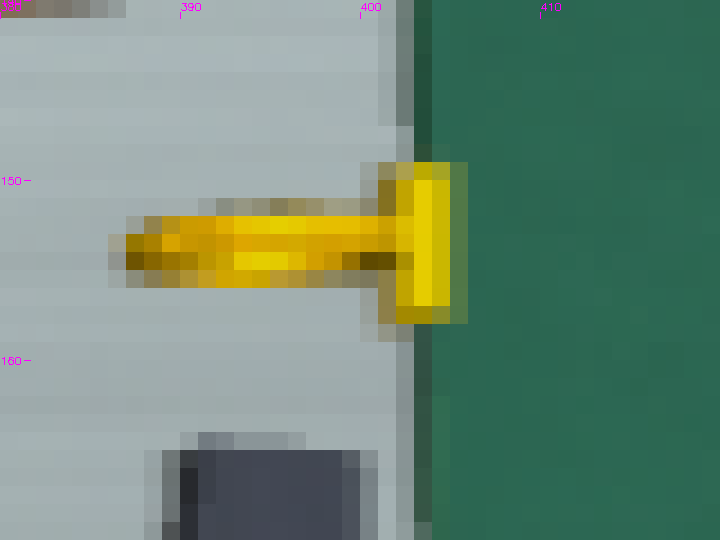

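```bash
python3 - <<'E'
from h import *
X,e=tri([ray('scene',(252.2,247)),ray('top',(394.3,153.6))]); d=X-HINGE; print(X,e,np.arctan2(-d@PX,d[2]))
from plant import *
o=observe(); print(o['tool_pos'],o['time'])
sign_off()
E
```

```text
[615.66535123 -67.22542817 140.20064056] [np.float64(0.6965466905930285), np.float64(0.6965466905930876)] 1.5071516085013092
[400.07739347 337.52349906 299.24940453] 34.5667
the job is handed in; nothing more can be done
```

The job is done and handed in after about 34.6 s on the robot's clock. I took the pole from the mat, passed its prong through the yellow eye with no noticeable contact force, and pulled the hatch down to its stop. Then I unhooked the pole and laid it back on the mat where it had been.

- **Hatch:** triangulating the eye from the two fixed cameras after release gave about 1.51 rad. The stop is at 1.5 and at least 1.35 was needed. The eye-position rays disagreed by about 0.7 mm.
- **Pole:** the last scene view shows it lying flat on the mat at about its first position, handle and prong both inside the outline. I judged this by eye and did not re-measure its height or tilt.
- **Disagreements:** at the end of the pull I had to go about 4 mm lower than my model of the arc, and the pole had tilted about 0.03 rad in the grip. Its handle end touched the mat about 1.5 mm early. I pressed it down at about 7.6 N, and it settled flat as the grip was eased off.
- **Other things:** the hammer, wrench, offcut, spray can and mug look unmoved in the last pictures, though part of the hammer's handle is under the open hatch in the top view. The largest contact force I read was about 8 N, and the gripper ended open and clear of everything.

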